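# Chuck the cylinder burr in the bench spindle

## Task

Take the burr with the straight cylindrical head out of the wooden rack and set its shank into the open collet of the upright grinding spindle, fully home to the bottom without ramming it, then let go of it. Then swing the clamping lever clockwise (seen from above) by feel until the collet grips the shank firmly, but do not strain it by overtightening, and leave the lever where it is. Leave the other burrs in the rack and everything else on the bench where it is.

Things in the scene. Friction and masses are not known exactly. Their poses are not given: they have to be found in the camera images.
- burr_head (a point): the burr to be fitted: a steel rotary burr standing in one of the rack's three holes (any of them), told by its straight cylindrical head, flat on top: 22 mm diameter, 34 mm tall, grasp it here. Below it a plain shank of 10 mm diameter, 50 mm long with a chamfered end; 84 mm in all, about 110 to 180 g. This point is the head's centre, 67 mm above the shank's end; z along the burr, up.
- burr_tip (a point): the centre of the lower end of that burr's shank, 67 mm below burr_head along its axis.
- burr: the same burr; origin at the lower end of the shank, z up along its axis.
- ball_head (a point): centre of the 25 mm ball head of another burr of the same shank, standing in the rack; to be left there.
- cone_head (a point): a point in the pointed cone head (22 mm at its foot, 40 mm tall) of the third burr in the rack, 12 mm above the head's foot; to be left there.
- rack: low dark wooden block, 60 x 210 x 34 mm, fixed, with three holes 68 mm apart along its y axis (its long side), in which the burrs stand 28 mm deep. Origin under its centre.
- collet_mouth (a point): the middle of the open mouth of the collet on top of the upright grinding spindle (green foot, dark 70 mm motor housing, 44 mm round dark knurled nut with an 18 mm opening): on the vertical axis, at the nut's top, 136 mm above the bench. The spindle is fixed, turned to any yaw up to about 25 degrees.
- collet_seat (a point): the flat bottom of the collet's bore, 36 mm below collet_mouth on the same axis: the shank's end rests here when it is home. From the mouth down: three jaws (3.5 to 15.5 mm down, gap 12 to 16 mm), then a chamfered bore 11 mm wide (17 to 36 mm down). Home, the burr's head stands 14 mm clear above the nut.
- lever_knob (a point): the upright black knob at the end of the nut's clamping lever: 15 mm diameter, 46 mm tall, 85 mm from the collet's axis; this point is on the knob's axis, 12 mm below its top and 152.5 mm above the bench. Pushed clockwise round the axis (seen from above) it closes the jaws; it stays where it is left.
- lever: that lever with its knob; origin on the collet's axis, x along its bar. Its start angle varies and how far it must go is not known beforehand (0.3 to 0.9 rad). It drags at about 5 N pushed at the knob; once the jaws bite, the push rises by about 0.4 N per mm: 8 to 9 N is a firm grip, below 7.2 N too little, above 10.8 N strains the collet.
- spindle: the spindle with its collet, nut and lever, fixed to the bench; origin under its foot, on the collet's axis. Push the burr home with a few newtons: over 40 N is ramming.
- jaw0: one of three small steel collet jaws (6 mm wide, 12 mm tall) inside the spindle's mouth, at the spindle's rear or -x side; it slides inwards as the lever is turned. Open, its face stands 6.0 to 8.3 mm off the collet's axis. A firm grip presses it on the shank with 12 N or more; over 40 N the collet is strained. Origin on the collet axis, 15.5 mm below the mouth.
- jaw1: one of three small steel collet jaws (6 mm wide, 12 mm tall) inside the spindle's mouth, 120 degrees counter-clockwise from the first; it slides inwards as the lever is turned. Open, its face stands 6.0 to 8.3 mm off the collet's axis. A firm grip presses it on the shank with 12 N or more; over 40 N the collet is strained. Origin on the collet axis, 15.5 mm below the mouth.
- jaw2: one of three small steel collet jaws (6 mm wide, 12 mm tall) inside the spindle's mouth, 240 degrees counter-clockwise from the first; it slides inwards as the lever is turned. Open, its face stands 6.0 to 8.3 mm off the collet's axis. A firm grip presses it on the shank with 12 N or more; over 40 N the collet is strained. Origin on the collet axis, 15.5 mm below the mouth.
- core: bystander, too heavy to shift: a rounded sand core, yellow over brown, 118 mm wide and 80 mm tall, with a short steel tube on top; origin under its centre.
- rasp: bystander: a rasp 330 mm long with a wooden handle, lying flat; origin under its middle.
- tube: bystander: a short upright steel tube, 28 mm across, 60 mm tall; origin under its centre.
- brush: bystander: a flat bench brush, 130 mm long, lying down.
- tin: bystander: a closed tin, 72 mm across, 80 mm tall; origin under its centre.
Things that resemble listed ones, but are neither listed nor needed, are in the scene too. Leave any purple look-alike of the spindle alone.

How it is judged:
On the way, in this order (a step that is already met when the one before it is completed fails the run):
1. the burr's shank is home in the open collet, let go, the jaws not yet closed on it (z of burr_tip in the frame of collet_seat below 0.0025 m and horizontal distance between burr_tip and collet_seat below 0.002 m and angle between burr's own z axis and vertical below 0.12 rad and contact force between the fingers and burr below 0.3 N and not (contact force between each of jaw0, jaw1, jaw2 and burr above 5 N)), for 0.2 s.
2. all three jaws grip the shank (contact force between each of jaw0, jaw1, jaw2 and burr above 12 N), for 0.2 s.
At the end, for the whole second after the job is handed in: the cylinder burr's shank end is within 2.5 mm of the collet's bottom and 2 mm of its axis, the burr upright within 0.12 rad and at rest; each of the three jaws presses the shank with more than 12 N; the other two burrs still stand in the rack (all of step 2 and z of burr_tip in the frame of collet_seat below 0.0025 m and horizontal distance between burr_tip and collet_seat below 0.002 m and angle between burr's own z axis and vertical below 0.12 rad and linear speed of burr below 0.02 m/s and height (world z) of each of ball_head, cone_head below 0.075 m); the robot touches nothing.
It fails at once if the burr is rammed: while held in the fingers it presses on the spindle with over 40 N (contact force between burr and spindle above 40 N and contact force between the fingers and burr above 0.5 N).
It fails at once if the collet is strained: a jaw presses the burr with over 40 N (contact force between any of jaw0, jaw1, jaw2 and burr above 40 N).
It fails at once if the other burrs are moved by more than 15 mm (distance of any of ball_head, cone_head from where it was at the start of the episode above 0.015 m).
It fails at once if a bystander is moved by more than 20 mm (distance of any of rasp, tube, brush, tin from where it was at the start of the episode above 0.02 m).
It also fails if it takes over 72 s, if anything falls off the work surface, if the arm or the gripper's body presses on something with over 40 N, if the wrist force passes 120 N, or if a joint passes its speed limit or range.

## Robot

A 6-joint arm with a two-finger parallel gripper is mounted at the origin on the work surface. World frame = base frame: x ahead of the robot, y to its left, z up, the work surface at z = 0. Lengths are in m, angles in rad, forces in N, time in s.
With the tool pointing down it reaches from about 0.325 to 0.85 m from the base axis. Payload 15.5 kg.
Tool frame: the origin (TCP) lies at the centre of the arm's flange, where the gripper is bolted on; the fingertips stand 191 mm ahead of it and the grasp point (between the pads) lies 172 mm ahead of it; x points along the fingers, z is the direction in which the jaws open and shut, and the axes are right-handed (so a half turn about x gives the same grasp; the last joint's range is limited). The gripper opens to 91 mm and grips with 3 to 60 N. Pads are 32 mm wide; open, the fingers measure 118 mm over their backs; the gripper's body (76 mm by 178 mm) begins 60 mm behind the grasp point.
Start: joints at [1.03, 0.494, 1.345, -0, 1.302, -0.096], TCP at [0.269, 0.564, 0.405] pointing down, gripper open.
Joint ranges: [-2.91, 2.91], [-0.82, 2.16], [0.22, 2.67], [-1.22, 4.37], [0.12, 2.79], [-3.08, 3.08]. Speed limits (rad/s): [1.89, 1.89, 2.57, 3.01, 3.01, 3.01].

## Interface

Orientations are given as a rotation vector (axis times angle).
In Python, from station import sensors, snapshot, calibration, job_done gives the robot as it stands. The module is installed in compiled form; this text tells all that it offers.
- The arm moves only by the tool drive_tool, never from a script. Its argument "steps" is a list of rows, each a list of 7 numbers: the shift along the tool's x, y, z in m, then the turn, a rotation vector about the tool's x, y, z in degrees, then the closure, from 0 (fully open) to 1 (shut). In form: [[x, y, z, ax, ay, az, grip], ...]. A call has 1 to 20 rows; each row is the pose to reach, as a shift and turn from the pose measured when the call began, along the tool's axes at that moment; what a row does not reach only later rows make up. A row lasts 1/8 s, in which the tool goes at most 62.5 mm and 10.7 degrees, less where a joint would pass 70% of its speed; a pose out of reach is approached as far as the arm can. A call with a gripper value outside its range is refused whole. The fingers move at their own pace and stop on an object; "newtons" is the grip in N (left out, the last holds). Time passes only in rows, so rows that repeat a pose let the fingers close. It gives the time, the measured TCP pose, the force and the opening at its end, in the units of the state.
- sensors.get_state(): the state, without advancing time (a new reading comes with each control period).
- snapshot(name): name is "scene" or "top" or "wrist"; returns (picture, depth): 480x640x3 uint8, red, green, blue; 480x640 float32, m along the optical axis (not along the pixel's ray), 0 where there is no reading.
- calibration(name): a dict with "intrinsics" (3x3 intrinsics, pixels), "view" (4x4, takes a point from world to camera coordinates); the wrist camera has in their place "mount" (4x4, takes a point from camera to tool coordinates, whose origin is the TCP and whose axes are the tool frame's). Camera axes: x right, y up, looking along -z (the intrinsics and any distortion apply to the point x, -y, -z); pixel columns grow to the right and rows downward; lengths in m; the calibration is good to about 2 mm. A picture is of the moment at which its call begins: read the wrist's pose just before it. calibration takes no time and is no camera call.
- job_done(): hands the job in, once; it reports no verdict.
The state is a dict: "t": time; "qpos": joint angles; "qd": joint speeds; "joint_efforts": joint torques, N m; "tool_pos": TCP position; "ee_rot": TCP orientation; "ft_force": force on the tool from outside, world axes, zero at the start; "torque": the same for the moment, N m; "grip_width": finger opening in m.
Only numpy, scipy, OpenCV 4.12 (cv2) and the standard library are available. Lean on these libraries where they do the work, as an engineer would, in place of code of your own. Each camera call takes 0.05 s, during which the arm holds its last target.

## Working session

There is one attempt and no reset: what is moved stays moved. The work goes in short steps, Python scripts to look and compute and a tool call to move; the robot and the scene stay as the last step left them, time stands still between calls to the robot, and variables do not carry over. Pictures are saved under pics/ and viewed, and the job is handed in when it is done.

Besides the shell and the picture viewer there is one more tool, called after ">>>" in YAML: its name, and indented under it one key for each argument. drive_tool: Moves the arm, as the interface text tells. Its arguments: {"type":"object","properties":{"steps":{"type":"array","items":{"type":"array","items":{"type":"number"}}},"newtons":{"type":"number"}},"required":["steps"]}

```bash
mkdir -p pics; python3 - <<'E'
from station import *
import cv2, numpy as np
print(sensors.get_state())
for n in ["scene","top","wrist"]:
    p,d=snapshot(n); cv2.imwrite(f"pics/{n}0.png",p[:,:,::-1]); np.save(f"{n}0.npy",d); np.save(f"{n}0p.npy",p)
    print(n,calibration(n))
E
```

```text
{'t': 0.0, 'qpos': array([ 1.02951472e+00,  4.94180948e-01,  1.34615719e+00,  8.54419234e-06,
        1.30250626e+00, -9.54927135e-02]), 'qd': array([ 0.00069305, -0.00021685,  0.00085023, -0.00159075, -0.00059599,
        0.00037405]), 'joint_efforts': array([-1.44378610e-04, -8.78802967e+01, -3.81870031e+01,  7.08131120e-02,
        5.31190401e-02, -2.06286973e-04]), 'tool_pos': array([0.26939012, 0.56378544, 0.40413068]), 'ee_rot': array([-0.87547604,  1.38886801,  0.87456344]), 'ft_force': array([-0.594105  ,  1.04514518,  0.52506025]), 'torque': array([-0.01231786, -0.00928413,  0.00014608]), 'grip_width': 0.09137975277530358}
scene {'intrinsics': array([[482.27141628,   0.        , 323.63414431],
       [  0.        , 482.27141628, 237.0003571 ],
       [  0.        ,   0.        ,   1.        ]]), 'view': array([[ 0.82430632,  0.56589589,  0.01676109, -0.41579159],
       [-0.39364566,  0.55161933,  0.73536332,  0.13024515],
       [ 0.40689334, -0.61276256,  0.67746576, -1.36864913],
       [ 0.        ,  0.        ,  0.        ,  1.        ]])}
top {'intrinsics': array([[554
[... 224 characters left out ...]
98288963, -0.02032611,  0.18307056, -0.53906381],
       [-0.18294389,  0.00794131,  0.98309128, -1.36072728],
       [ 0.        ,  0.        ,  0.        ,  1.        ]])}
wrist {'intrinsics': array([[429.51703378,   0.        , 320.18460944],
       [  0.        , 429.51703378, 233.50163616],
       [  0.        ,   0.        ,   1.        ]]), 'mount': array([[-2.84336663e-04,  2.68008513e-01, -9.63416502e-01,
         2.00029271e-02],
       [ 3.99366905e-04,  9.63416494e-01,  2.68008393e-01,
         7.59464765e-02],
       [ 9.99999880e-01, -3.08552055e-04, -3.80968361e-04,
         1.71593649e-04],
       [ 0.00000000e+00,  0.00000000e+00,  0.00000000e+00,
         1.00000000e+00]])}
```

View pics/scene0.png

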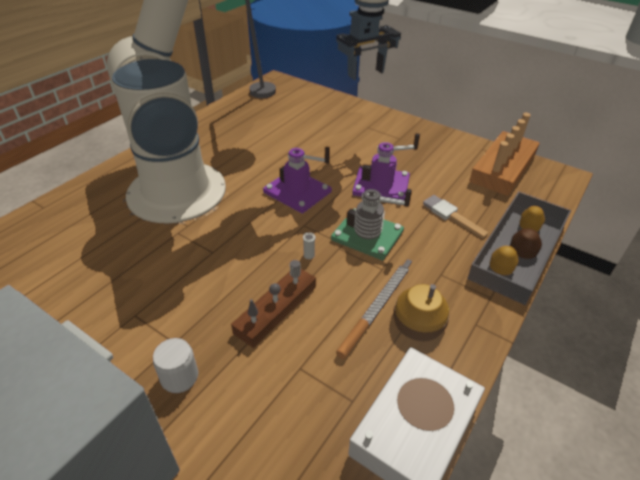

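View pics/top0.png

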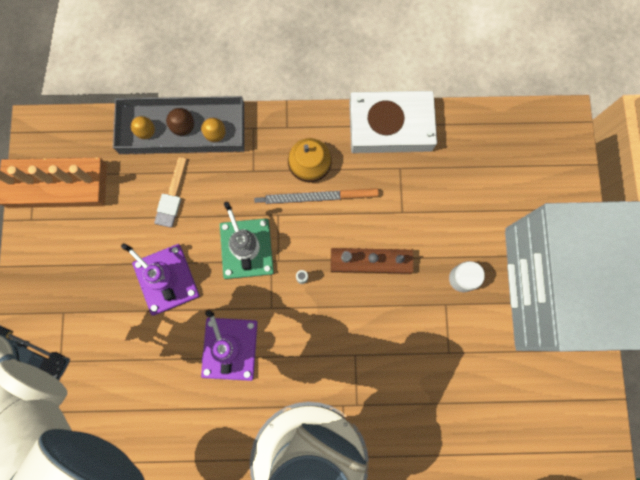

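View pics/wrist0.png

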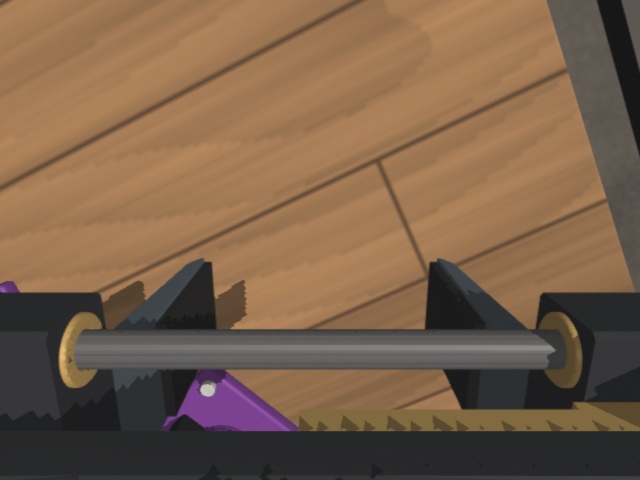

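```bash
python3 - <<'E'
import cv2
s=cv2.imread("pics/scene0.png");t=cv2.imread("pics/top0.png")
a=cv2.resize(s[250:350,220:330],(440,400),interpolation=cv2.INTER_CUBIC)
b=cv2.resize(t[230:290,325:425],(666,400),interpolation=cv2.INTER_CUBIC)[:, :360]
cv2.imwrite("pics/c1.png",cv2.hconcat([a,b]))
cv2.imwrite("pics/c1b.png",cv2.resize(t[235:285,325:425],(800,400),interpolation=cv2.INTER_CUBIC))
a=cv2.resize(s[180:260,325:425],(400,320),interpolation=cv2.INTER_CUBIC)
b=cv2.resize(t[195:285,215:315],(400,360),interpolation=cv2.INTER_CUBIC)[:320]
cv2.imwrite("pics/c2.png",cv2.hconcat([a,b]))
E
```

```text
(no output)
```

View pics/c1.png

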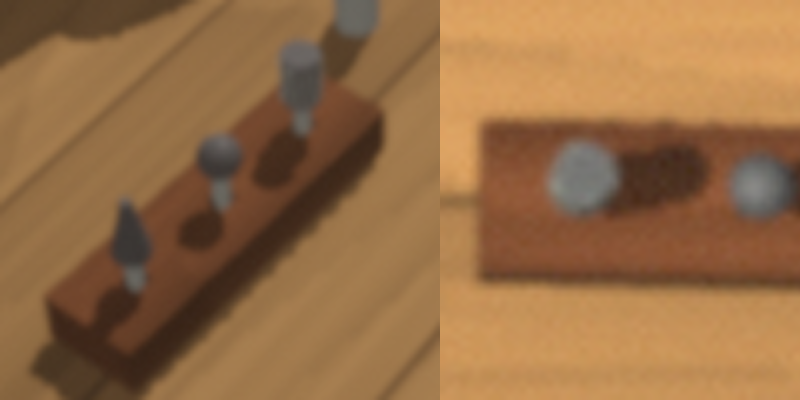

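View pics/c1b.png

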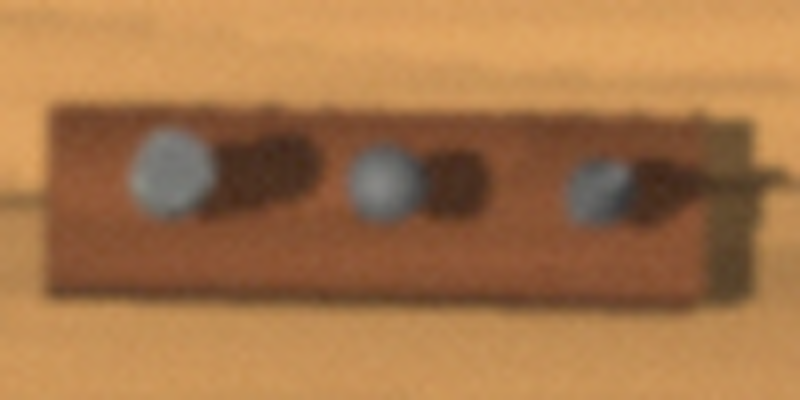

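View pics/c2.png

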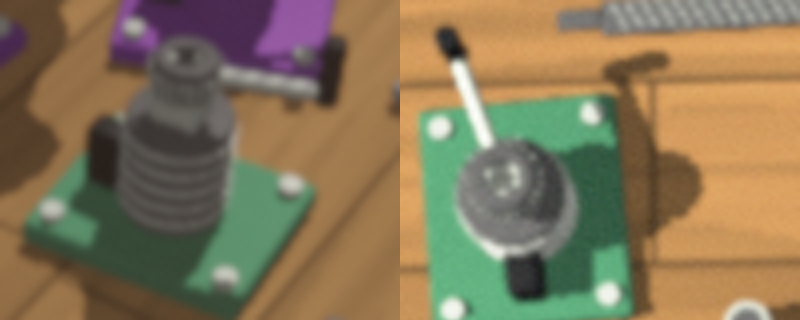

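```bash
cat > h.py <<'E'
import numpy as np, cv2
from scipy.spatial.transform import Rotation as R
from station import *
def ray(name,u,v,T=None):
    c=calibration(name);K=c['intrinsics']
    d=np.array([(u-K[0,2])/K[0,0],-(v-K[1,2])/K[1,1],-1.])
    V=np.linalg.inv(c['view']) if T is None else T
    return V[:3,3],V[:3,:3]@d
def atz(name,u,v,z,T=None):
    o,d=ray(name,u,v,T); return o+d*(z-o[2])/d[2]
def dep(name,u,v,D,T=None):
    o,d=ray(name,u,v,T); return o+d*D
def wristT(st):
    T=np.eye(4);T[:3,:3]=R.from_rotvec(st['ee_rot']).as_matrix();T[:3,3]=st['tool_pos'];return T@calibration('wrist')['mount']
def proj(name,P,T=None):
    c=calibration(name);K=c['intrinsics'];V=c['view'] if T is None else np.linalg.inv(T)
    p=V[:3,:3]@np.asarray(P)+V[:3,3]; return K[0,0]*p[0]/-p[2]+K[0,2],K[1,1]*-p[1]/-p[2]+K[1,2]
E
python3 - <<'E'
from h import *
np.set_printoptions(precision=4,suppress=True)
D=np.load("top0.npy")
# full-res maps
V,U=np.mgrid[0:480,0:640]
c=calibration('top');K=c['intrinsics'];V2=np.linalg.inv(c['view'])
d=np.stack([(U-K[0,2])/K[0,0],-(V-K[1,2])/K[1,1],-np.ones_like(D)],-1)*D[...,None]
P=d@V2[:3,:3].T+V2[:3,3]
def rep(n,box,zl,zh):
    u0,u1,v0,v1=box; q=P[v0:v1,u0:u1].reshape(-1,3); m=(q[:,2]>zl)&(q[:,2]<zh); q=q[m]
    print(n,len(q),q.mean(0),(q.min(0)+q.max(0))/2,q.max(0)-q.min(0))
rep('cyl',(335,360,245,270),.082,.1)
rep('ball',(362,385,245,270),.055,.1)
rep('cone',(388,412,245,270),.05,.11)
rep('nut',(225,262,225,262),.128,.145)
rep('housing',(225,262,225,262),.06,.145)
rep('knob',(222,235,200,212),.14,.18)
rep('rack',(325,420,240,280),.03,.038)
rep('table',(420,440,300,330),-.1,.1)
print('cyl',atz('top',346.5,256.5,.09)); print('mouth',atz('top',242,240.5,.136)); print('knob',atz('top',228,205.5,.1645))
for n,uv in dict(bl=(148,127),a=(223.7,226.5),b=(262.5,223),c=(228,272),d=(267,268.5)).items(): print(n,atz('top',*uv,.01))
E
```

```text
cyl 71 [ 0.4975 -0.1032  0.0894] [ 0.4974 -0.103   0.0901] [0.0203 0.0223 0.015 ]
ball 79 [ 0.4938 -0.1707  0.0748] [ 0.4953 -0.1716  0.076 ] [0.0235 0.0229 0.0192]
cone 61 [ 0.4896 -0.2367  0.0743] [ 0.4911 -0.238   0.0755] [0.0195 0.0183 0.0415]
nut 222 [0.5367 0.1521 0.1338] [0.5424 0.1515 0.1349] [0.0594 0.0433 0.0138]
housing 705 [0.5304 0.1493 0.1064] [0.5342 0.1526 0.1009] [0.08   0.0702 0.0818]
knob 47 [0.6134 0.1808 0.1588] [0.6145 0.1816 0.1548] [0.0136 0.0136 0.0294]
rack 1363 [ 0.4939 -0.171   0.0336] [ 0.495  -0.1713  0.034 ] [0.0665 0.2108 0.008 ]
table 598 [ 0.3551 -0.3178 -0.0008] [ 0.3553 -0.318  -0.001 ] [0.0754 0.0548 0.0164]
cyl [ 0.4961 -0.1028  0.09  ]
mouth [0.5326 0.1483 0.136 ]
knob [0.6119 0.178  0.1645]
bl [0.8765 0.42   0.01  ]
a [0.5955 0.2121 0.01  ]
b [0.6028 0.1101 0.01  ]
c [0.4747 0.2    0.01  ]
d [0.4817 0.099  0.01  ]
```

```bash
cat >> h.py <<'E'
def delta(P,jaw_yaw,st=None):
    """shift in tool axes and turn about tool x (deg) for TCP target P, tool down, tool z at world yaw"""
    st=st or sensors.get_state(); A=R.from_rotvec(st['ee_rot']).as_matrix()
    z=np.array([np.cos(jaw_yaw),np.sin(jaw_yaw),0]);x=np.array([0,0,-1.]);B=np.stack([x,np.cross(z,x),z],1)
    return A.T@(np.asarray(P)-st['tool_pos']), R.from_matrix(A.T@B).as_rotvec(degrees=True)
E
python3 - <<'E'
from h import *
np.set_printoptions(precision=4,suppress=True)
st=sensors.get_state();A=R.from_rotvec(st['ee_rot']).as_matrix();print(A, np.arctan2(A[1,2],A[0,2]))
for y in (0,np.pi,-.055,np.pi-.055,np.pi/2,-np.pi/2):
  print(y,delta([.497,-.103,.36],y))
print(delta([.537-.0,.152,.40],np.pi/2+.0), delta([.537-.0,.152,.40],-np.pi/2))
E
```

```text
[[-0.0005 -0.9023  0.4312]
 [-0.0008  0.4312  0.9023]
 [-1.      0.0001 -0.0009]] 1.125008268025315
0 (array([ 0.0447, -0.4929, -0.5035]), array([64.4582, -0.0494,  0.0256]))
3.141592653589793 (array([ 0.0447, -0.4929, -0.5035]), array([-115.5418,   -0.0289,   -0.0558]))
-0.055 (array([ 0.0447, -0.4929, -0.5035]), array([67.6095, -0.0489,  0.0271]))
3.086592653589793 (array([ 0.0447, -0.4929, -0.5035]), array([-112.3905,   -0.0301,   -0.0545]))
1.5707963267948966 (array([ 0.0447, -0.4929, -0.5035]), array([-25.5418,  -0.0507,  -0.0161]))
-1.5707963267948966 (array([ 0.0447, -0.4929, -0.5035]), array([154.4582,  -0.0221,   0.0695]))
(array([ 0.0045, -0.419 , -0.2562]), array([-25.5418,  -0.0507,  -0.0161])) (array([ 0.0045, -0.419 , -0.2562]), array([154.4582,  -0.0221,   0.0695]))
```

>>> drive_tool:
  steps:
    - [-0.01,-0.419,-0.256,64.5,0,0,0]
    - [-0.01,-0.419,-0.256,64.5,0,0,0]
    - [-0.01,-0.419,-0.256,64.5,0,0,0]
    - [-0.01,-0.419,-0.256,64.5,0,0,0]
    - [-0.01,-0.419,-0.256,64.5,0,0,0]
    - [-0.01,-0.419,-0.256,64.5,0,0,0]
    - [-0.01,-0.419,-0.256,64.5,0,0,0]
    - [-0.01,-0.419,-0.256,64.5,0,0,0]
    - [-0.01,-0.419,-0.256,64.5,0,0,0]
    - [-0.01,-0.419,-0.256,64.5,0,0,0]
    - [-0.01,-0.419,-0.256,64.5,0,0,0]

```text
t: 1.52
tool_pos: [0.5365, 0.1531, 0.4144]
ee_rot: [-0.001, 1.572, -0.0]
ft_force: [0.0, 0.6, 1.7]
grip_width: 0.0911
```

```bash
python3 - <<'E'
from h import *
np.set_printoptions(precision=4,suppress=True)
st=sensors.get_state();print(st)
p,d=snapshot('wrist');np.savez('w1.npz',p=p,d=d,T=wristT(st))
cv2.imwrite("pics/w1.png",p[:,:,::-1])
E
```

```text
{'t': 1.525, 'qpos': array([ 0.1712,  0.3898,  1.4996, -0.0005,  1.2532,  0.1708]), 'qd': array([ 0.0043, -0.0021,  0.0007,  0.0014, -0.0008, -0.0018]), 'joint_efforts': array([ -1.1433, -76.4561, -37.0442,   0.0352,   0.0196,   0.0102]), 'tool_pos': array([0.5365, 0.1531, 0.4144]), 'ee_rot': array([-0.001 ,  1.5717, -0.0001]), 'ft_force': array([0.0181, 0.5911, 1.6695]), 'torque': array([-0.0693,  0.0743, -0.0046]), 'grip_width': 0.09107994689578743}
```

View pics/w1.png

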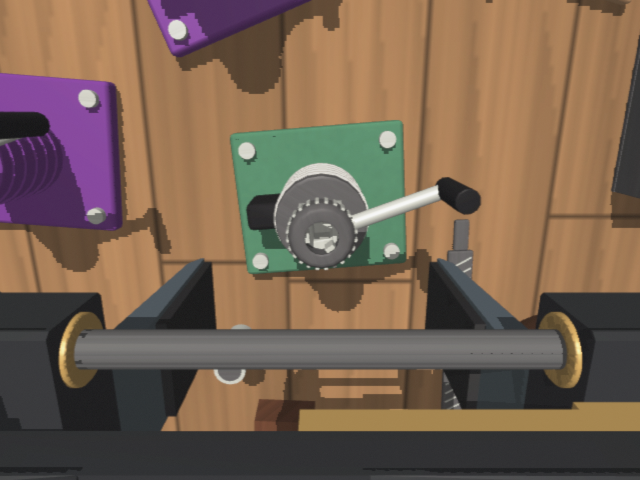

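```bash
python3 - <<'E'
import cv2
s=cv2.imread("pics/w1.png")
cv2.imwrite("pics/c3.png",cv2.resize(s[180:280,270:370],(600,600),interpolation=cv2.INTER_CUBIC))
cv2.imwrite("pics/c4.png",cv2.resize(s[165:225,430:490],(480,480),interpolation=cv2.INTER_CUBIC))
E
```

```text
(no output)
```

View pics/c3.png

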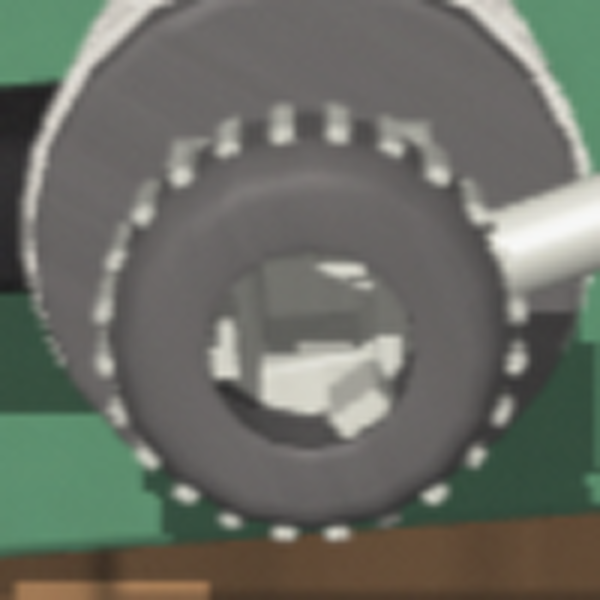

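View pics/c4.png

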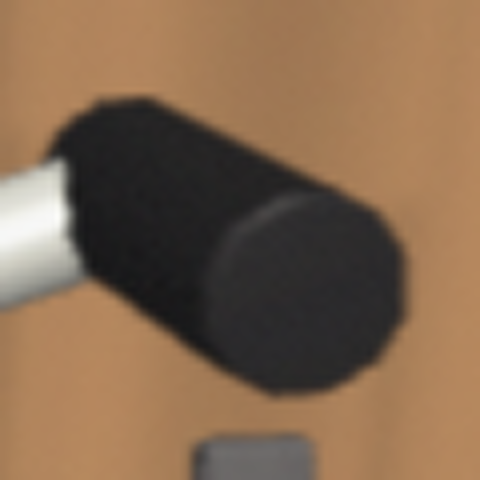

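```bash
python3 - <<'E'
from h import *
np.set_printoptions(precision=4,suppress=True)
z=np.load('w1.npz');T=z['T'];D=z['d']
m=atz('wrist',321.4,238.2,.136,T);k=atz('wrist',468,201.5,.1645,T);print(m,k,np.linalg.norm((k-m)[:2]),np.arctan2(*(k-m)[1::-1]))
print('depth nut',[dep('wrist',u,v,D[v,u],T) for u,v in((296,238),(347,238),(321,262),(321,215))], dep('wrist',468,201.5,D[201,468],T))
for i,uv in enumerate(((246.5,151),(388,139.5),(392,251),(260.5,262))): print(atz('wrist',*uv,.01,T))
print(proj('top',m),proj('top',k),proj('scene',m))
E
```

```text
[0.5369 0.154  0.136 ] [0.6166 0.1832 0.1645] 0.08484832141947717 0.3513018253710088
depth nut [array([0.521 , 0.154 , 0.1357]), array([0.5529, 0.1543, 0.1366]), array([0.5367, 0.1383, 0.1363]), array([0.5367, 0.169 , 0.1364])] [0.6171 0.1829 0.163 ]
[0.4709 0.1974 0.01  ]
[0.5953 0.2074 0.01  ]
[0.6035 0.1049 0.01  ]
[0.4795 0.0938 0.01  ]
(np.float64(239.60907228375348), np.float64(238.7621676233482)) (np.float64(225.8009901923547), np.float64(203.61021880448564)) (np.float64(372.28283040328466), np.float64(193.5390596498434))
```

>>> drive_tool:
  steps:
    - [0.034,-0.256,-0.0395,0,0,0,0]
    - [0.034,-0.256,-0.0395,0,0,0,0]
    - [0.034,-0.256,-0.0395,0,0,0,0]
    - [0.034,-0.256,-0.0395,0,0,0,0]
    - [0.034,-0.256,-0.0395,0,0,0,0]
    - [0.034,-0.256,-0.0395,0,0,0,0]
    - [0.034,-0.256,-0.0395,0,0,0,0]

```text
t: 2.45
tool_pos: [0.4975, -0.1014, 0.3809]
ee_rot: [-0.002, 1.571, 0.002]
ft_force: [-0.1, 0.4, -0.1]
grip_width: 0.0913
```

```bash
python3 - <<'E'
from h import *
st=sensors.get_state();print(st['tool_pos'],st['ee_rot'])
p,d=snapshot('wrist');T=wristT(st);np.savez('w2.npz',p=p,d=d,T=T)
cv2.imwrite("pics/w2.png",p[:,:,::-1]);print(proj('wrist',[.497,-.103,.09],T))
cv2.imwrite("pics/c5.png",cv2.resize(p[170:290,260:400,::-1],(700,600),interpolation=cv2.INTER_CUBIC))
E
```

```text
[ 0.49747199 -0.10143324  0.38090347] [-2.35378795e-03  1.57121305e+00  1.50937400e-03]
(np.float64(319.80549537929454), np.float64(236.52709462508605))
```

View pics/w2.png

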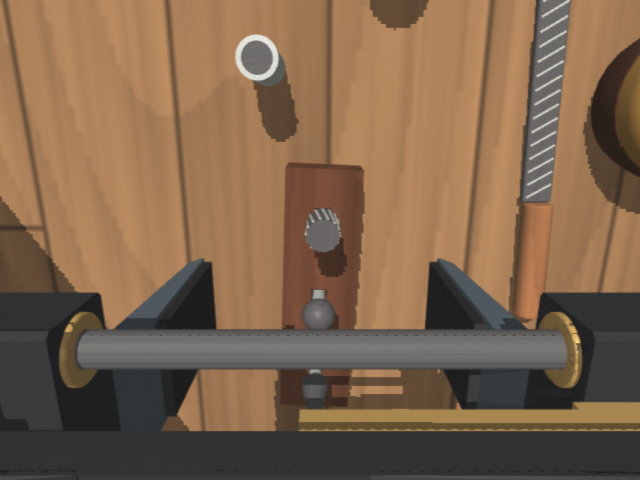

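View pics/c5.png

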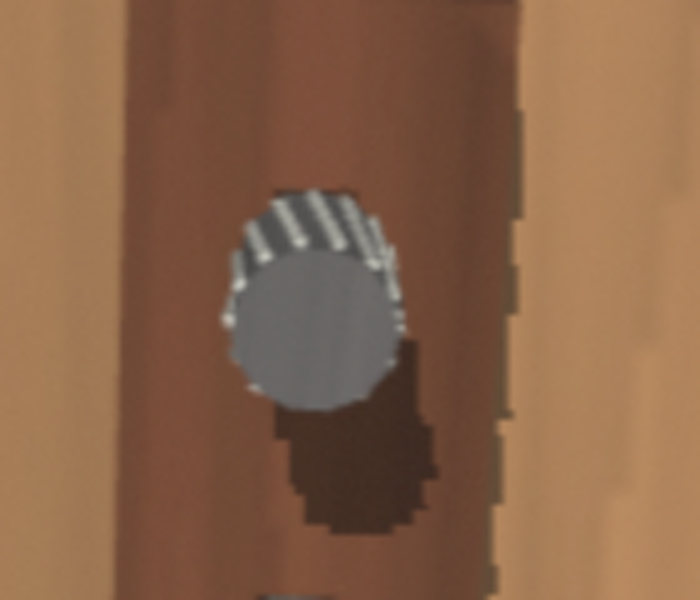

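>>> drive_tool:
  steps:
    - [0.06,-0.001,0.0015,0,0,0,0.3]
    - [0.1,-0.001,0.0015,0,0,0,0.3]
    - [0.136,-0.001,0.0015,0,0,0,0.3]
    - [0.136,-0.001,0.0015,0,0,0,0.3]
    - [0.136,-0.001,0.0015,0,0,0,0.3]
    - [0.136,-0.001,0.0015,0,0,0,0.3]
    - [0.136,-0.001,0.0015,0,0,0,0.3]
  newtons: 25

```text
t: 3.38
tool_pos: [0.4992, -0.1025, 0.2459]
ee_rot: [-0.003, 1.569, 0.001]
ft_force: [0.4, -0.4, -0.1]
grip_width: 0.0641
```

```bash
python3 - <<'E'
from h import *
st=sensors.get_state();print(st['tool_pos'],st['ee_rot'],st['ft_force'],st['grip_width'])
p,d=snapshot('wrist');T=wristT(st);np.savez('w3.npz',p=p,d=d,T=T)
cv2.imwrite("pics/w3.png",p[:,:,::-1])
E
```

```text
[ 0.49921992 -0.10250894  0.2459381 ] [-3.17329271e-03  1.56943008e+00  1.28270231e-03] [ 0.44444061 -0.4147806  -0.06933191] 0.06413384111334755
```

View pics/w3.png

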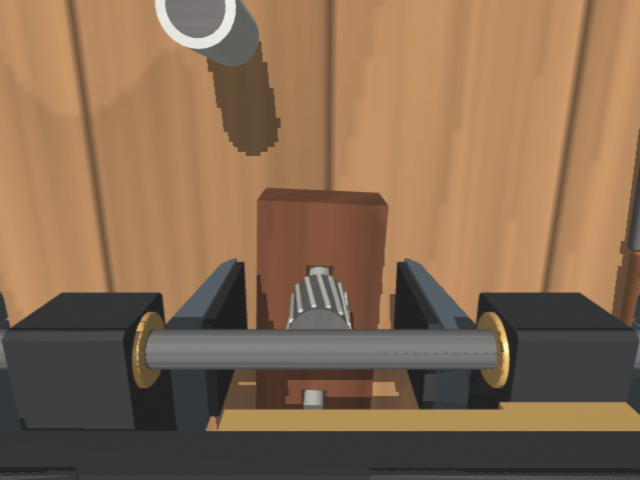

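>>> drive_tool:
  steps:
    - [0,0,0,0,0,0,0.9]
    - [0,0,0,0,0,0,0.9]
    - [0,0,0,0,0,0,0.9]
    - [0,0,0,0,0,0,0.9]
    - [0,0,0,0,0,0,0.9]
    - [0,0,0,0,0,0,0.9]
  newtons: 25

```text
t: 4.18
tool_pos: [0.4991, -0.1025, 0.2457]
ee_rot: [-0.003, 1.57, 0.001]
ft_force: [0.0, 0.3, 0.2]
grip_width: 0.0215
```

>>> drive_tool:
  steps:
    - [-0.02,0,0,0,0,0,0.9]
    - [-0.05,0,0,0,0,0,0.9]
    - [-0.1,0,0,0,0,0,0.9]
    - [-0.165,0,0,0,0,0,0.9]
    - [-0.165,0.05,0.007,0,0,0,0.9]
    - [-0.165,0.1,0.015,0,0,0,0.9]
    - [-0.165,0.15,0.022,0,0,0,0.9]
    - [-0.165,0.2,0.03,0,0,0,0.9]
    - [-0.165,0.2565,0.0378,0,0,0,0.9]
    - [-0.165,0.2565,0.0378,0,0,0,0.9]
    - [-0.165,0.2565,0.0378,0,0,0,0.9]
    - [-0.165,0.2565,0.0378,0,0,0,0.9]

```text
t: 5.68
tool_pos: [0.536, 0.1532, 0.4104]
ee_rot: [-0.002, 1.57, 0.0]
ft_force: [0.5, -0.3, -1.3]
grip_width: 0.0217
```

```bash
python3 - <<'E'
from h import *
st=sensors.get_state();print(st['tool_pos'],st['ee_rot'],st['ft_force'],st['grip_width'])
for n in('wrist','scene'):
  p,d=snapshot(n);cv2.imwrite(f"pics/{n}4.png",p[:,:,::-1])
  if n=='wrist':
    T=wristT(st);np.savez('w4.npz',p=p,d=d,T=T); a=cv2.resize(p[180:320,250:410,::-1],(640,560),interpolation=cv2.INTER_CUBIC); cv2.imwrite("pics/c6.png",a)
  else: cv2.imwrite("pics/c7.png",cv2.resize(p[120:250,330:430,::-1],(460,598),interpolation=cv2.INTER_CUBIC))
E
```

```text
[0.53598931 0.15322783 0.41039457] [-2.19980335e-03  1.57023307e+00  1.96630022e-04] [ 0.51798836 -0.28735978 -1.321523  ] 0.021730151551221044
```

View pics/wrist4.png

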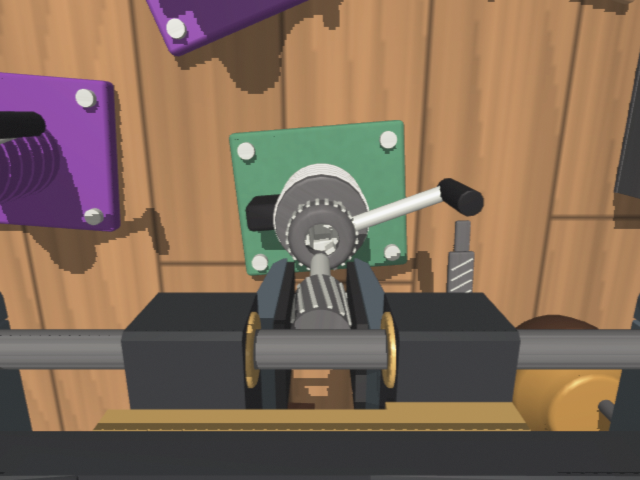

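View pics/c6.png

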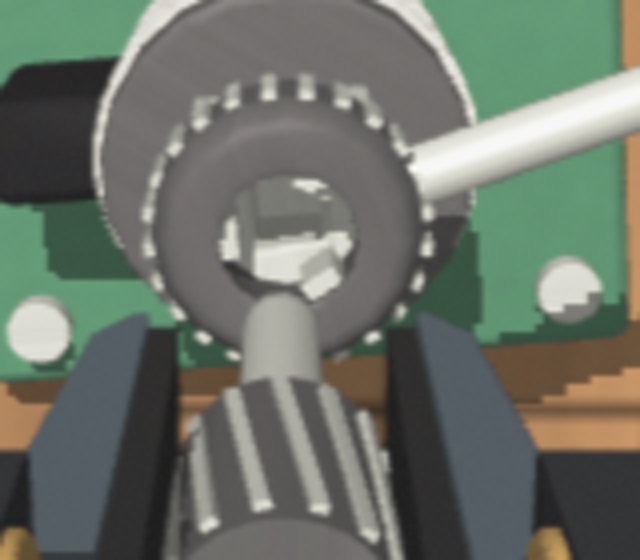

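View pics/c7.png

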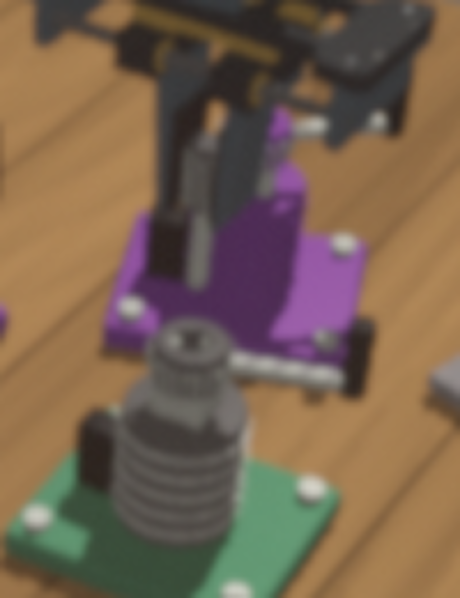

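```bash
python3 - <<'E'
from h import *
np.set_printoptions(precision=4,suppress=True)
z=np.load('w4.npz');T=z['T'];st=sensors.get_state()
t=st['tool_pos']; A=R.from_rotvec(st['ee_rot']).as_matrix()
print('tilt x axis',A[:,0])
tip=t+A@[.2397,0,0]
print('tip exp',tip,proj('wrist',tip,T))
# visible outer far edge of tip (+y side by 5mm, radius incl chamfer ~4)
print('edge exp',proj('wrist',tip+[0,.005,.0],T),proj('wrist',tip+[0,.004,.0],T),proj('wrist',tip+[.005,0,0],T),proj('wrist',tip+[-.005,0,0],T))
print('obs tip center x',250+283/4-.4)
print('mouth',atz('wrist',250+288/4-.4,180+238/4-.4,.136,T))
print('tip by row: ', atz('wrist',320.6,180+293/4-.4,tip[2],T))
print('head top exp',proj('wrist',t+A@[.2397-.084,0,0],T),proj('wrist',t+A@[.2397-.084,.011,0],T))
E
```

```text
tilt x axis [ 0.0008 -0.0011 -1.    ]
tip exp [0.5363 0.153  0.1708] (np.float64(320.56660967376723), np.float64(260.04107844260494))
edge exp (np.float64(320.58676378756445), np.float64(251.22791721138904)) (np.float64(320.582714146196), np.float64(252.99877861809085)) (np.float64(329.82514746979746), np.float64(260.0582794213208)) (np.float64(311.3079076372596), np.float64(260.02387715875494))
obs tip center x 320.35
mouth [0.5369 0.1545 0.136 ]
tip by row:  [0.5363 0.1571 0.1708]
head top exp (np.float64(320.5580602207618), np.float64(338.3718103446249)) (np.float64(320.5863688568802), np.float64(309.7277609430818))
```

>>> drive_tool:
  steps:
    - [0.01,0.0013,0.0007,0,0,0,0.9]
    - [0.02,0.0013,0.0007,0,0,0,0.9]
    - [0.028,0.0013,0.0007,0,0,0,0.9]
    - [0.028,0.0013,0.0007,0,0,0,0.9]
    - [0.028,0.0013,0.0007,0,0,0,0.9]
    - [0.028,0.0013,0.0007,0,0,0,0.9]

```text
t: 6.52
tool_pos: [0.5369, 0.1546, 0.3828]
ee_rot: [-0.002, 1.569, 0.0]
ft_force: [0.2, -0.4, -0.9]
grip_width: 0.0215
```

```bash
python3 - <<'E'
from h import *
np.set_printoptions(precision=4,suppress=True)
st=sensors.get_state();print(st['tool_pos'],st['ee_rot'],st['ft_force'],st['grip_width'])
t=st['tool_pos']; A=R.from_rotvec(st['ee_rot']).as_matrix();T=wristT(st);tip=t+A@[.2397,0,0]
p,d=snapshot('wrist');cv2.imwrite("pics/c8.png",cv2.resize(p[160:310,240:400,::-1],(640,600),interpolation=cv2.INTER_CUBIC))
print(tip,proj('wrist',tip,T),proj('wrist',[.5369,.1543,.136],T))
p,d=snapshot('scene');cv2.imwrite("pics/c9.png",cv2.resize(p[140:240,330:430,::-1],(600,600),interpolation=cv2.INTER_CUBIC))
E
```

```text
[0.5369 0.1546 0.3828] [-0.0019  1.5695  0.0003] [ 0.2052 -0.3881 -0.865 ] 0.02145448942526351
[0.5372 0.1543 0.1431] (np.float64(320.3179117335853), np.float64(260.0854854856998)) (np.float64(319.76065003335145), np.float64(255.94205167047483))
```

View pics/c8.png

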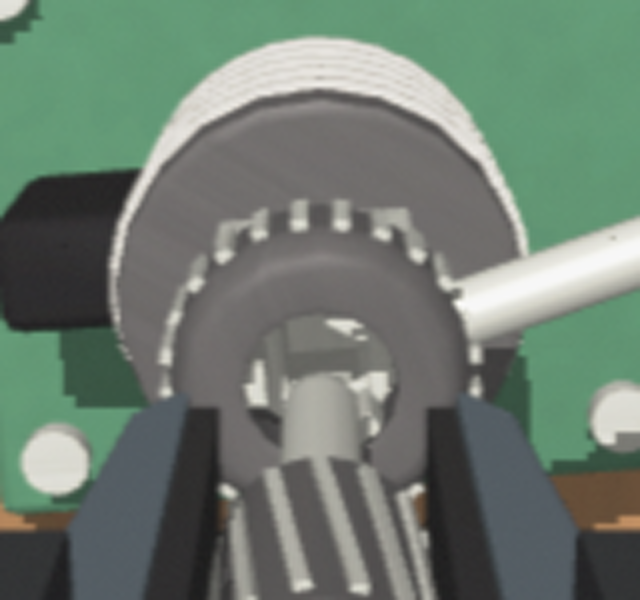

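View pics/c9.png

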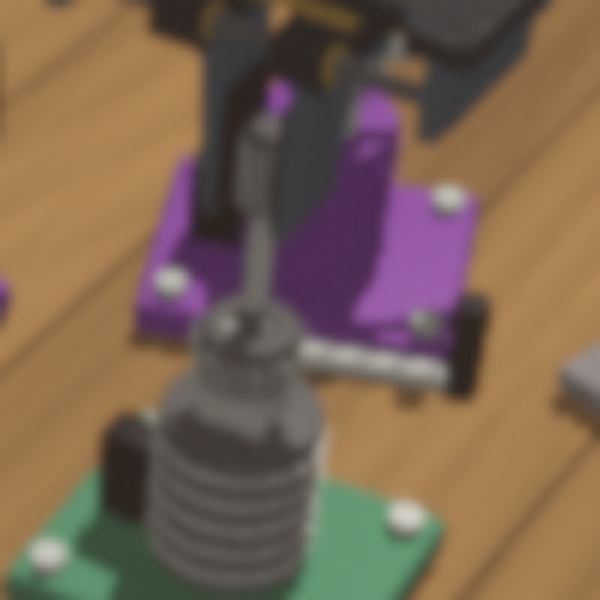

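>>> drive_tool:
  steps:
    - [0.004,-0.0003,0,0,0,0,0.9]
    - [0.008,-0.0003,0,0,0,0,0.9]
    - [0.01,-0.0003,0,0,0,0,0.9]
    - [0.012,-0.0003,0,0,0,0,0.9]
    - [0.014,-0.0003,0,0,0,0,0.9]
    - [0.014,-0.0003,0,0,0,0,0.9]
  newtons: 15

```text
t: 7.38
tool_pos: [0.5368, 0.1542, 0.3686]
ee_rot: [-0.002, 1.57, 0.0]
ft_force: [1.2, 0.4, -0.8]
grip_width: 0.0216
```

>>> drive_tool:
  steps:
    - [0.003,0,0,0,0,0,0.9]
    - [0.006,0,0,0,0,0,0.9]
    - [0.009,0,0,0,0,0,0.9]
    - [0.011,0,0,0,0,0,0.9]
    - [0.012,0,0,0,0,0,0.9]
    - [0.013,0,0,0,0,0,0.9]
    - [0.013,0,0,0,0,0,0.9]

```text
t: 8.25
tool_pos: [0.5368, 0.1542, 0.3556]
ee_rot: [-0.002, 1.57, 0.0]
ft_force: [-0.9, 0.1, -1.3]
grip_width: 0.0219
```

>>> drive_tool:
  steps:
    - [0.002,0,0,0,0,0,0.9]
    - [0.004,0,0,0,0,0,0.9]
    - [0.006,0,0,0,0,0,0.9]
    - [0.008,0,0,0,0,0,0.9]
    - [0.01,0,0,0,0,0,0.9]
    - [0.0115,0,0,0,0,0,0.9]
    - [0.0115,0,0,0,0,0,0.9]

```text
t: 9.12
tool_pos: [0.5368, 0.1542, 0.344]
ee_rot: [-0.002, 1.57, 0.0]
ft_force: [-0.5, -0.1, -1.8]
grip_width: 0.0216
```

>>> drive_tool:
  steps:
    - [0.001,0,0,0,0,0,0.9]
    - [0.002,0,0,0,0,0,0.9]
    - [0.0027,0,0,0,0,0,0.9]
    - [0.0034,0,0,0,0,0,0.9]
    - [0.0038,0,0,0,0,0,0.9]

```text
t: 9.75
tool_pos: [0.5368, 0.1542, 0.3401]
ee_rot: [-0.002, 1.57, 0.0]
ft_force: [0.4, 0.7, -1.3]
grip_width: 0.0218
```

>>> drive_tool:
  steps:
    - [0.0004,0,0,0,0,0,0.9]
    - [0.0008,0,0,0,0,0,0.9]
    - [0.0012,0,0,0,0,0,0.9]

```text
t: 10.12
tool_pos: [0.5369, 0.1542, 0.3394]
ee_rot: [-0.002, 1.569, 0.0]
ft_force: [-2.1, 0.4, 11.5]
grip_width: 0.0215
```

>>> drive_tool:
  steps:
    - [-0.0004,0,0,0,0,0,0.6]
    - [-0.0004,0,0,0,0,0,0.5]
    - [-0.0004,0,0,0,0,0,0.5]
    - [-0.0004,0,0,0,0,0,0.5]

```text
t: 10.62
tool_pos: [0.5369, 0.1542, 0.3397]
ee_rot: [-0.002, 1.569, 0.0]
ft_force: [-0.4, 0.3, 0.3]
grip_width: 0.0459
```

>>> drive_tool:
  steps:
    - [-0.02,0,0,0,0,0,0.5]
    - [-0.05,0,0,0,0,0,0.5]
    - [-0.1,0,0,0,0,0,0.5]
    - [-0.1,0,0,0,0,0,0.5]
    - [-0.1,0,0,0,0,0,0.5]

```text
t: 11.25
tool_pos: [0.5366, 0.1543, 0.4394]
ee_rot: [-0.002, 1.57, 0.0]
ft_force: [-0.7, -0.5, -0.0]
grip_width: 0.0455
```

```bash
python3 - <<'E'
from h import *
np.set_printoptions(precision=4,suppress=True)
st=sensors.get_state();print(st['tool_pos'],st['ee_rot'],st['ft_force'],st['grip_width'])
T=wristT(st)
p,d=snapshot('wrist');cv2.imwrite("pics/w10.png",p[:,:,::-1]);np.savez('w10.npz',p=p,d=d,T=T)
print('expected head top centre',proj('wrist',[.5369,.1543,.184],T))
for u in range(312,332,6): print([dep('wrist',u,v,d[v,u],T) for v in (235,241,247)])
E
```

```text
[0.5366 0.1543 0.4394] [-0.0018  1.5696  0.0002] [-0.6542 -0.4976 -0.0168] 0.04546078412850723
expected head top centre (np.float64(320.31695759929363), np.float64(250.6700721458052))
[array([0.5321, 0.1634, 0.1831]), array([0.5321, 0.1603, 0.1846]), array([0.5321, 0.1565, 0.1839])]
[array([0.5356, 0.164 , 0.1851]), array([0.5356, 0.1602, 0.1844]), array([0.5356, 0.1565, 0.1838])]
[array([0.539 , 0.1637, 0.1842]), array([0.539 , 0.1603, 0.1846]), array([0.539 , 0.1566, 0.1842])]
[array([0.5424, 0.1636, 0.1839]), array([0.5424, 0.1599, 0.1834]), array([0.5424, 0.1566, 0.1843])]
```

View pics/w10.png

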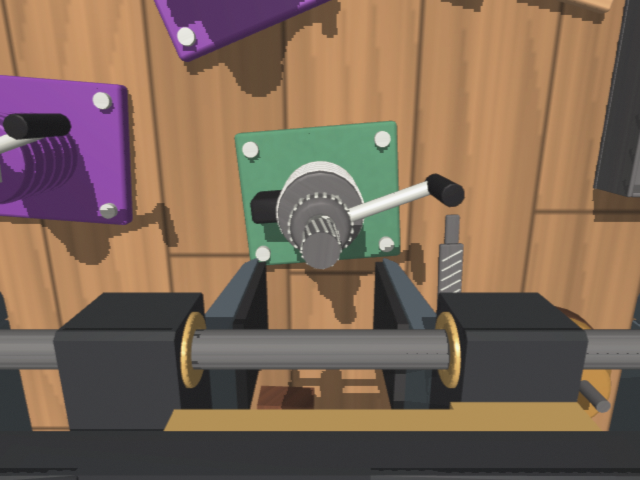

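```bash
cat >> h.py <<'E'
C=np.array([.5369,.1543])
def lev(th,off,z,r=.085):
    c,s=np.cos(th),np.sin(th); return [C[0]+r*c-off*s,C[1]+r*s+off*c,z]
E
python3 - <<'E'
from h import *
np.set_printoptions(precision=4,suppress=True)
print(delta(lev(.351,.045,.41),.351),delta(lev(.351,.045,.334),.351))
E
```

```text
(array([0.0288, 0.0715, 0.0648]), array([-20.0346,  -0.0088,   0.0683])) (array([0.1048, 0.0715, 0.0648]), array([-20.0346,  -0.0088,   0.0683]))
```

>>> drive_tool:
  steps:
    - [0,0.0715,0.065,-20,0,0,1]
    - [0,0.0715,0.065,-20,0,0,1]
    - [0.03,0.0715,0.065,-20,0,0,1]
    - [0.06,0.0715,0.065,-20,0,0,1]
    - [0.105,0.0715,0.065,-20,0,0,1]
    - [0.105,0.0715,0.065,-20,0,0,1]
    - [0.105,0.0715,0.065,-20,0,0,1]
    - [0.105,0.0715,0.065,-20,0,0,1]
  newtons: 30

```text
t: 12.3
tool_pos: [0.6019, 0.2258, 0.3356]
ee_rot: [-0.276, 1.551, 0.274]
ft_force: [0.2, 0.4, -0.0]
grip_width: 0.0003
```

```bash
python3 - <<'E'
from h import *
np.set_printoptions(precision=4,suppress=True)
st=sensors.get_state();print(st['tool_pos'],st['ee_rot'],st['ft_force'],st['grip_width'])
F=[st['ft_force']]
for n in('wrist','scene'):
  p,d=snapshot(n);cv2.imwrite(f"pics/{n}11.png",p[:,:,::-1]); F.append(sensors.get_state()['ft_force'])
  if n=='scene':cv2.imwrite("pics/c11.png",cv2.resize(p[120:250,330:450,::-1],(552,598),interpolation=cv2.INTER_CUBIC))
print(np.array(F))
for off in (.045,.023): print(delta(lev(.351,off,.334),.351))
E
```

```text
[0.6019 0.2258 0.3356] [-0.2756  1.5508  0.2741] [ 0.1561  0.3528 -0.0251] 0.00028639576062099983
[[ 0.1561  0.3528 -0.0251]
 [ 0.7798 -0.2849  0.6146]
 [-0.285   0.3659  0.2075]]
(array([ 0.0012,  0.0001, -0.0004]), array([-0.0353,  0.099 ,  0.0775]))
(array([ 0.0012, -0.0219, -0.0004]), array([-0.0353,  0.099 ,  0.0775]))
```

View pics/wrist11.png

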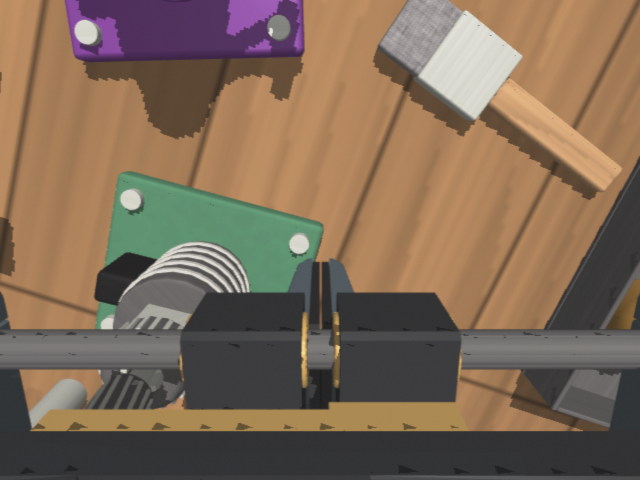

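View pics/c11.png

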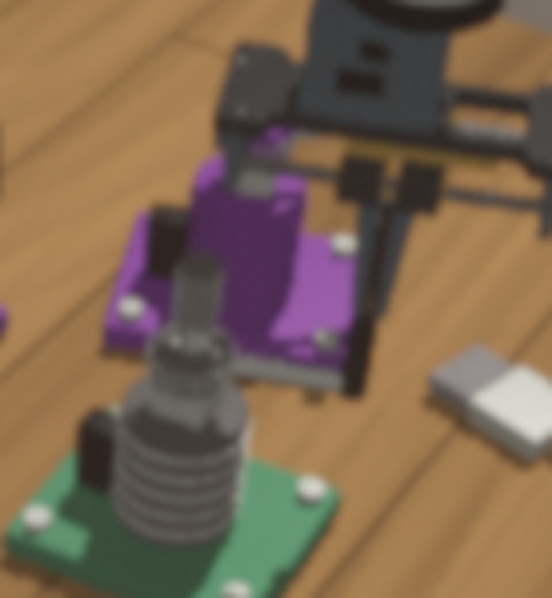

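>>> drive_tool:
  steps:
    - [0.001,-0.008,0,0,0,0,1]
    - [0.001,-0.015,0,0,0,0,1]
    - [0.001,-0.019,0,0,0,0,1]
    - [0.001,-0.021,0,0,0,0,1]
    - [0.001,-0.021,0,0,0,0,1]

```text
t: 13.02
tool_pos: [0.6089, 0.2061, 0.3342]
ee_rot: [-0.275, 1.551, 0.274]
ft_force: [-0.3, 1.0, -0.4]
grip_width: 0.0004
```

```bash
cat >> h.py <<'E'
def rep(n=0,off=.0235):
    st=sensors.get_state();F=[st['ft_force']]
    for i in range(n): snapshot('top');F.append(sensors.get_state()['ft_force'])
    A=R.from_rotvec(st['ee_rot']).as_matrix()
    yaw=np.arctan2(A[1,2],A[0,2]);d=st['tool_pos'][:2]-C;e=np.array([np.cos(yaw),np.sin(yaw)]);g=np.array([-e[1],e[0]])
    F=np.array(F);o=d@g; r=d@e
    # lever angle implied when in contact: knob axis at off behind
    th=yaw+ (np.arcsin((o-off)/.085))
    print('yaw %.4f r %.4f off %.4f lever th %.4f z %.4f'%(yaw,r,o,th,st['tool_pos'][2]),'Ft',np.round(F[:,:2]@g,2),'mean %.2f'%(F[:,:2]@g).mean(),'Fr %.2f Fz %.2f'%((F[:,:2]@e).mean(),F[:,2].mean()))
    return st
def rows(ths,off=.0235,z=.3345):
    for th in ths:
        s,w=delta(lev(th,off,z),th); print([round(float(x),4) for x in s],[round(float(x),2) for x in w])
E
python3 - <<'E'
from h import *
rep(2); rows([.33,.31,.29,.27,.25,.23])
E
```

```text
yaw 0.3502 r 0.0854 off 0.0239 lever th 0.3553 z 0.3342 Ft [1.06 0.06 1.93] mean 1.02 Fr 0.06 Fz 0.31
[-0.0003, -0.0023, 0.0001] [1.17, 0.09, 0.08]
[-0.0003, -0.004, 0.0005] [2.32, 0.1, 0.08]
[-0.0003, -0.0057, 0.0009] [3.47, 0.1, 0.07]
[-0.0003, -0.0074, 0.0012] [4.61, 0.1, 0.07]
[-0.0003, -0.0092, 0.0015] [5.76, 0.1, 0.07]
[-0.0003, -0.0109, 0.0018] [6.9, 0.1, 0.07]
```

>>> drive_tool:
  steps:
    - [0,-0.0023,0.0001,1.2,0,0,1]
    - [0,-0.004,0.0005,2.3,0,0,1]
    - [0,-0.0057,0.0009,3.5,0,0,1]
    - [0,-0.0074,0.0012,4.6,0,0,1]
    - [0,-0.0092,0.0015,5.8,0,0,1]
    - [0,-0.0109,0.0018,6.9,0,0,1]

```text
t: 13.88
tool_pos: [0.6143, 0.197, 0.3342]
ee_rot: [-0.18, 1.561, 0.18]
ft_force: [-1.6, 5.8, -0.1]
grip_width: 0.0004
```

```bash
python3 - <<'E'
from h import *
rep(2); rows([.21,.19,.17,.15,.13,.11])
E
```

```text
yaw 0.2289 r 0.0850 off 0.0240 lever th 0.2347 z 0.3342 Ft [6.03 5.5  3.43] mean 4.99 Fr 0.34 Fz -0.16
[-0.0003, -0.0019, 0.0004] [1.07, 0.12, 0.03]
[-0.0003, -0.0037, 0.0008] [2.22, 0.12, 0.03]
[-0.0003, -0.0054, 0.0012] [3.36, 0.12, 0.03]
[-0.0003, -0.0071, 0.0015] [4.51, 0.12, 0.02]
[-0.0003, -0.0088, 0.0018] [5.66, 0.12, 0.02]
[-0.0003, -0.0106, 0.0021] [6.8, 0.12, 0.02]
```

>>> drive_tool:
  steps:
    - [0,-0.0019,0.0004,1.1,0,0,1]
    - [0,-0.0037,0.0008,2.2,0,0,1]
    - [0,-0.0054,0.0012,3.4,0,0,1]
    - [0,-0.0071,0.0015,4.5,0,0,1]

```text
t: 14.48
tool_pos: [0.6174, 0.1907, 0.3343]
ee_rot: [-0.116, 1.565, 0.117]
ft_force: [-0.9, 5.3, 1.2]
grip_width: 0.0002
```

```bash
python3 - <<'E'
from h import *
rep(3); rows([.13,.11,.09,.07,.05,.03])
E
```

```text
yaw 0.1490 r 0.0850 off 0.0240 lever th 0.1550 z 0.3343 Ft [5.39 4.33 4.84 4.78] mean 4.84 Fr 0.01 Fz 0.34
[-0.0002, -0.002, 0.0004] [1.11, 0.14, -0.01]
[-0.0002, -0.0037, 0.0008] [2.26, 0.14, -0.02]
[-0.0002, -0.0054, 0.0012] [3.4, 0.14, -0.02]
[-0.0002, -0.0072, 0.0015] [4.55, 0.14, -0.02]
[-0.0002, -0.0089, 0.0019] [5.7, 0.14, -0.02]
[-0.0002, -0.0106, 0.0021] [6.84, 0.14, -0.02]
```

Still dragging at ~4.9 N. Next 7 mm.

>>> drive_tool:
  steps:
    - [0,-0.002,0.0004,1.1,0,0,1]
    - [0,-0.0037,0.0008,2.3,0,0,1]
    - [0,-0.0054,0.0012,3.4,0,0,1]
    - [0,-0.0072,0.0015,4.6,0,0,1]

```text
t: 15.12
tool_pos: [0.6201, 0.1839, 0.3343]
ee_rot: [-0.053, 1.567, 0.054]
ft_force: [-0.1, 5.0, -0.3]
grip_width: 0.0006
```

```bash
python3 - <<'E'
from h import *
rep(3); rows([.05,.03,.01,-.01])
E
```

```text
yaw 0.0680 r 0.0850 off 0.0239 lever th 0.0730 z 0.3343 Ft [4.96 4.27 5.13 4.52] mean 4.72 Fr 0.73 Fz -0.00
[-0.0002, -0.0018, 0.0004] [1.06, 0.15, -0.05]
[-0.0002, -0.0035, 0.0008] [2.2, 0.15, -0.05]
[-0.0002, -0.0053, 0.0012] [3.35, 0.15, -0.05]
[-0.0002, -0.007, 0.0016] [4.5, 0.15, -0.05]
```

>>> drive_tool:
  steps:
    - [0,-0.0018,0.0004,1.1,0,0,1]
    - [0,-0.0035,0.0008,2.2,0,0,1]
    - [0,-0.0053,0.0012,3.4,0,0,1]
    - [0,-0.007,0.0016,4.5,0,0,1]

```text
t: 15.78
tool_pos: [0.6222, 0.1772, 0.3344]
ee_rot: [0.01, 1.568, -0.007]
ft_force: [0.6, 6.0, -0.7]
grip_width: 0.0006
```

```bash
python3 - <<'E'
from h import *
rep(3); rows([-.03,-.05,-.07,-.09])
E
```

```text
yaw -0.0111 r 0.0850 off 0.0239 lever th -0.0069 z 0.3344 Ft [5.96 5.02 4.76 4.24] mean 4.99 Fr 0.10 Fz -0.52
[-0.0002, -0.0019, 0.0004] [1.11, 0.16, -0.08]
[-0.0002, -0.0036, 0.0008] [2.26, 0.16, -0.08]
[-0.0002, -0.0053, 0.0012] [3.4, 0.16, -0.08]
[-0.0002, -0.007, 0.0015] [4.55, 0.16, -0.09]
```

>>> drive_tool:
  steps:
    - [0,-0.0019,0.0004,1.1,0,0,1]
    - [0,-0.0036,0.0008,2.3,0,0,1]
    - [0,-0.0053,0.0012,3.4,0,0,1]
    - [0,-0.007,0.0015,4.6,0,0,1]

```text
t: 16.42
tool_pos: [0.6238, 0.1703, 0.3344]
ee_rot: [0.074, 1.566, -0.071]
ft_force: [1.4, 5.2, 0.8]
grip_width: 0.0003
```

```bash
python3 - <<'E'
from h import *
rep(3); rows([-.11,-.13,-.15,-.17])
E
```

```text
yaw -0.0918 r 0.0850 off 0.0239 lever th -0.0876 z 0.3344 Ft [5.28 5.54 5.36 3.56] mean 4.93 Fr 1.20 Fz -0.07
[-0.0001, -0.0018, 0.0004] [1.07, 0.18, -0.11]
[-0.0001, -0.0035, 0.0008] [2.21, 0.17, -0.11]
[-0.0001, -0.0052, 0.0012] [3.36, 0.17, -0.11]
[-0.0001, -0.007, 0.0015] [4.51, 0.17, -0.11]
```

>>> drive_tool:
  steps:
    - [0,-0.0018,0.0004,1.1,0,0,1]
    - [0,-0.0035,0.0008,2.2,0,0,1]
    - [0,-0.0052,0.0012,3.4,0,0,1]
    - [0,-0.007,0.0015,4.5,0,0,1]

```text
t: 17.08
tool_pos: [0.6247, 0.1632, 0.3344]
ee_rot: [0.136, 1.563, -0.132]
ft_force: [1.4, 6.0, -0.5]
grip_width: 0.0
```

```bash
python3 - <<'E'
from h import *
rep(3); rows([-.19,-.21,-.23,-.25])
E
```

```text
yaw -0.1707 r 0.0850 off 0.0237 lever th -0.1687 z 0.3344 Ft [6.15 5.28 3.75 5.23] mean 5.10 Fr 0.45 Fz -0.76
[-0.0001, -0.0017, 0.0004] [1.13, 0.18, -0.13]
[-0.0001, -0.0034, 0.0008] [2.27, 0.18, -0.14]
[-0.0001, -0.0051, 0.0012] [3.42, 0.18, -0.14]
[-0.0001, -0.0069, 0.0015] [4.56, 0.18, -0.14]
```

>>> drive_tool:
  steps:
    - [0,-0.0017,0.0004,1.1,0,0,1]
    - [0,-0.0034,0.0008,2.3,0,0,1]
    - [0,-0.0051,0.0012,3.4,0,0,1]
    - [0,-0.0069,0.0015,4.6,0,0,1]

```text
t: 17.73
tool_pos: [0.6251, 0.1561, 0.3344]
ee_rot: [0.199, 1.558, -0.195]
ft_force: [1.4, 6.0, -1.2]
grip_width: 0.0002
```

```bash
python3 - <<'E'
from h import *
rep(4); rows([-.27,-.29,-.31,-.33])
E
```

```text
yaw -0.2514 r 0.0850 off 0.0237 lever th -0.2487 z 0.3344 Ft [6.21 4.87 4.59 5.8  4.62] mean 5.22 Fr 0.24 Fz -0.79
[-0.0001, -0.0017, 0.0004] [1.11, 0.19, -0.15]
[-0.0001, -0.0034, 0.0008] [2.25, 0.19, -0.16]
[-0.0001, -0.0052, 0.0012] [3.4, 0.18, -0.16]
[-0.0001, -0.0069, 0.0016] [4.54, 0.18, -0.16]
```

Mean is still around 5.2 N: no bite yet, or barely. Smaller move (5 mm).

>>> drive_tool:
  steps:
    - [0,-0.0017,0.0004,1.1,0,0,1]
    - [0,-0.0034,0.0008,2.3,0,0,1]
    - [0,-0.0052,0.0012,3.4,0,0,1]

```text
t: 18.3
tool_pos: [0.6251, 0.1508, 0.3345]
ee_rot: [0.246, 1.553, -0.242]
ft_force: [2.1, 5.0, -1.1]
grip_width: 0.0006
```

```bash
python3 - <<'E'
from h import *
rep(4); rows([-.33,-.35,-.37,-.39])
E
```

```text
yaw -0.3108 r 0.0850 off 0.0237 lever th -0.3089 z 0.3345 Ft [5.42 4.56 4.64 3.65 4.43] mean 4.54 Fr 0.40 Fz -0.61
[-0.0001, -0.0017, 0.0004] [1.14, 0.19, -0.17]
[-0.0001, -0.0034, 0.0008] [2.28, 0.19, -0.17]
[-0.0001, -0.0051, 0.0012] [3.43, 0.19, -0.17]
[-0.0001, -0.0068, 0.0016] [4.58, 0.19, -0.17]
```

>>> drive_tool:
  steps:
    - [0,-0.0017,0.0004,1.1,0,0,1]
    - [0,-0.0034,0.0008,2.3,0,0,1]
    - [0,-0.0051,0.0012,3.4,0,0,1]

```text
t: 18.88
tool_pos: [0.6247, 0.1456, 0.3345]
ee_rot: [0.293, 1.547, -0.288]
ft_force: [3.8, 5.7, -1.1]
grip_width: 0.0004
```

```bash
python3 - <<'E'
from h import *
rep(4); rows([-.39,-.41,-.43,-.45])
E
```

```text
yaw -0.3702 r 0.0850 off 0.0237 lever th -0.3679 z 0.3345 Ft [6.71 5.89 5.05 5.58 5.87] mean 5.82 Fr 0.84 Fz -1.25
[-0.0001, -0.0018, 0.0004] [1.17, 0.19, -0.19]
[-0.0001, -0.0035, 0.0008] [2.32, 0.19, -0.19]
[-0.0001, -0.0052, 0.0012] [3.46, 0.19, -0.2]
[-0.0001, -0.007, 0.0016] [4.61, 0.19, -0.2]
```

>>> drive_tool:
  steps:
    - [0,-0.0018,0.0004,1.2,0,0,1]
    - [0,-0.0035,0.0008,2.3,0,0,1]

```text
t: 19.32
tool_pos: [0.6243, 0.1422, 0.3345]
ee_rot: [0.324, 1.542, -0.319]
ft_force: [1.9, 7.1, -0.7]
grip_width: 0.0003
```

```bash
python3 - <<'E'
from h import *
rep(5); rows([-.42,-.43,-.44,-.45])
E
```

```text
yaw -0.4104 r 0.0850 off 0.0238 lever th -0.4067 z 0.3345 Ft [7.26 7.1  6.28 7.06 6.16 6.21] mean 6.68 Fr 0.00 Fz -1.34
[0.0, -0.0011, 0.0002] [0.58, 0.21, -0.23]
[0.0, -0.0019, 0.0004] [1.16, 0.21, -0.23]
[0.0, -0.0028, 0.0006] [1.73, 0.21, -0.23]
[0.0, -0.0036, 0.0009] [2.3, 0.2, -0.23]
```

>>> drive_tool:
  steps:
    - [0,-0.0014,0.0003,0.9,0,0,1]
    - [0,-0.0028,0.0006,1.7,0,0,1]
    - [0,-0.0028,0.0006,1.7,0,0,1]

```text
t: 19.95
tool_pos: [0.6239, 0.1396, 0.3346]
ee_rot: [0.348, 1.538, -0.342]
ft_force: [2.6, 7.3, -1.8]
grip_width: 0.0007
```

```bash
python3 - <<'E'
from h import *
rep(6); rows([-.45,-.46,-.47,-.48])
E
```

```text
yaw -0.4398 r 0.0850 off 0.0238 lever th -0.4367 z 0.3346 Ft [7.69 7.88 7.68 8.83 6.4  6.99 7.83] mean 7.61 Fr -0.18 Fz -1.57
[0.0001, -0.0011, 0.0002] [0.6, 0.22, -0.28]
[0.0001, -0.002, 0.0005] [1.17, 0.22, -0.28]
[0.0001, -0.0028, 0.0007] [1.74, 0.22, -0.28]
[0.0, -0.0037, 0.0009] [2.32, 0.22, -0.28]
```

>>> drive_tool:
  steps:
    - [0,-0.0013,0.0003,0.8,0,0,1]
    - [0,-0.0025,0.0006,1.5,0,0,1]
    - [0,-0.0025,0.0006,1.5,0,0,1]

```text
t: 20.62
tool_pos: [0.6236, 0.1375, 0.3346]
ee_rot: [0.369, 1.535, -0.361]
ft_force: [3.4, 7.8, -2.7]
grip_width: 0.0007
```

```bash
python3 - <<'E'
from h import *
rep(8); rows([-.48,-.49])
E
```

```text
yaw -0.4660 r 0.0850 off 0.0239 lever th -0.4614 z 0.3346 Ft [8.48 7.33 8.7  8.18 8.33 7.41 8.84 8.27 7.73] mean 8.14 Fr -0.58 Fz -2.06
[0.0001, -0.0016, 0.0004] [0.82, 0.22, -0.33]
[0.0001, -0.0024, 0.0006] [1.39, 0.22, -0.33]
```

>>> drive_tool:
  steps:
    - [0,-0.0006,0.0001,0.3,0,0,1]
    - [0,-0.0011,0.0002,0.6,0,0,1]
    - [0,-0.0011,0.0002,0.6,0,0,1]

```text
t: 21.4
tool_pos: [0.6234, 0.1368, 0.3346]
ee_rot: [0.378, 1.533, -0.369]
ft_force: [3.6, 8.6, -2.1]
grip_width: 0.0006
```

```bash
python3 - <<'E'
from h import *
rep(8)
E
```

```text
yaw -0.4764 r 0.0849 off 0.0241 lever th -0.4691 z 0.3346 Ft [9.28 8.81 8.47 8.59 9.84 8.36 8.53 9.45 8.83] mean 8.91 Fr -0.92 Fz -2.05
```

>>> drive_tool:
  steps:
    - [0,0.004,0,0,0,0,1]
    - [0,0.015,0,0,0,0,1]
    - [0,0.03,0,0,0,0,1]
    - [-0.05,0.03,0,0,0,0,1]
    - [-0.1,0.03,-0.02,0,0,0,1]
    - [-0.1,0.03,-0.06,0,0,0,1]
    - [-0.1,0.02,-0.085,0,0,0,1]
    - [-0.1,0.02,-0.085,0,0,0,1]
    - [-0.1,0.02,-0.085,0,0,0,1]

```text
t: 22.92
tool_pos: [0.557, 0.1935, 0.4346]
ee_rot: [0.378, 1.532, -0.368]
ft_force: [0.2, 0.7, -0.3]
grip_width: 0.0004
```

```bash
python3 - <<'E'
from h import *
np.set_printoptions(precision=4,suppress=True)
st=sensors.get_state();print(st['tool_pos'],st['ft_force'])
T=wristT(st)
p,d=snapshot('wrist');cv2.imwrite("pics/w20.png",p[:,:,::-1]);np.savez('w20.npz',p=p,d=d,T=T)
print(proj('wrist',[C[0],C[1],.184],T),proj('wrist',[C[0]+.085*np.cos(-.469),C[1]+.085*np.sin(-.469),.1645],T))
p,d=snapshot('scene');cv2.imwrite("pics/s20.png",p[:,:,::-1])
E
```

```text
[0.557  0.1935 0.4346] [ 0.2207  0.6944 -0.2775]
(np.float64(318.63400819575946), np.float64(327.42326898452427)) (np.float64(452.08841193796445), np.float64(311.913364424243))
```

View pics/w20.png

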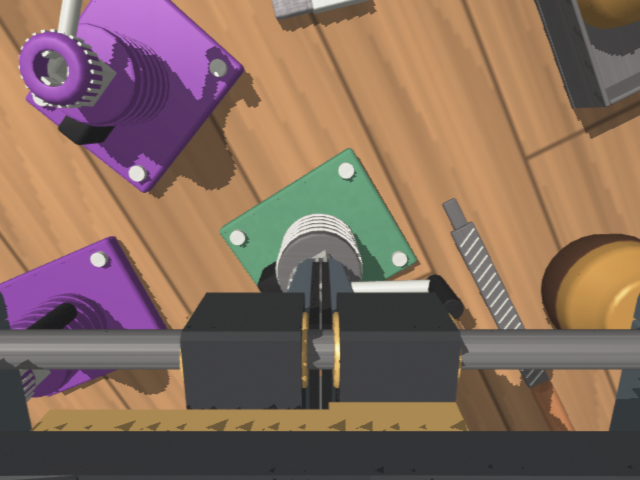

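View pics/s20.png

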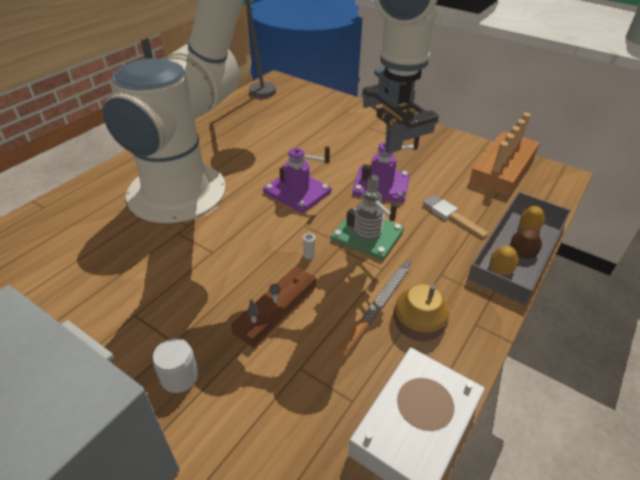

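```bash
python3 - <<'E'
from h import *
np.set_printoptions(precision=4,suppress=True)
p,d=snapshot('scene')
print('head top exp px',proj('scene',[C[0],C[1],.184]),'head foot',proj('scene',[C[0],C[1],.15]))
pts=np.array([dep('scene',u,v,d[v,u]) for v in range(165,215) for u in range(362,384) if d[v,u]>0])
q=pts[(np.hypot(pts[:,0]-C[0],pts[:,1]-C[1])<.016)&(pts[:,2]>.145)];print(len(q),q.max(0),q.min(0))
cv2.imwrite("pics/c21.png",cv2.resize(p[160:260,325:425,::-1],(600,600),interpolation=cv2.INTER_CUBIC))
E
```

```text
head top exp px (np.float64(374.0881286091732), np.float64(177.01436216376177)) head foot (np.float64(372.83105375049945), np.float64(188.77135801010374))
152 [0.5488 0.1616 0.1863] [0.5254 0.1384 0.1486]
```

View pics/c21.png

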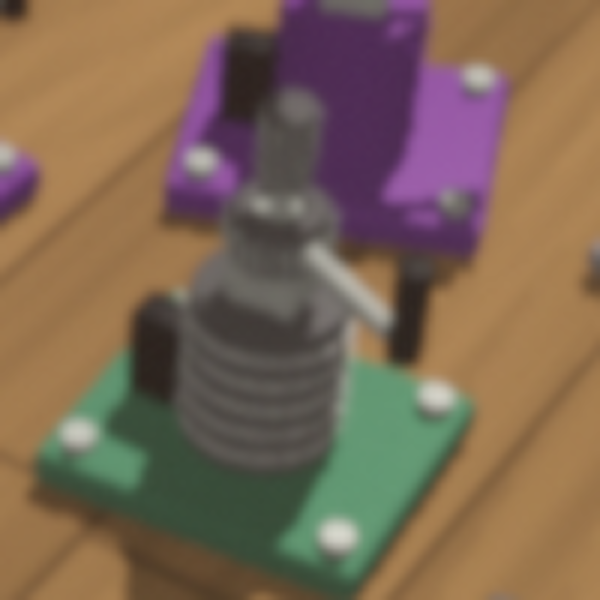

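The crop shows the burr upright in the green spindle (head around pixel (290,135) of the crop). Its head top sits at about 0.184–0.186 m, and the lever is swung clockwise. Everything matches, so I'm handing the job in.

```bash
python3 -c "
from station import *
print(sensors.get_state()['ft_force']); job_done()"
```

```text
[ 0.14551427  0.79406809 -0.73895644]
the job is handed in; nothing more can be done
```

I fitted the cylinder-head burr into the green spindle's collet and clamped it with the lever, then handed the job in at about 23 s of the 72 s allowed. No verdict is reported, so success rests on the checks below.

- **Seating:** I lowered the burr in small steps until it touched bottom at about 11.5 N, well under the 40 N ramming limit, then let go. The depth image put the head top at about 0.184 m, which is where it must be when home.
- **Clamping:** I pushed the knob clockwise about 0.82 rad. The drag stayed near 5 N until the jaws bit, then the push rose to about 8.5–8.9 N, averaged over readings that scatter by about 1 N. That is inside the 8 to 9 N firm-grip range. I backed off and left the lever there.
- **Last checks:** The burr looked upright in the final pictures, and the scene camera read the top of its head at 0.186 m, 2 mm above the wrist reading but within the calibration error. The lever was at the angle I expected, and the ball and cone burrs were still in the rack. The arm was clear of everything, with wrist force near zero.
- **Not measured:** The force of each jaw on the shank cannot be read directly; I judged it only from the push on the knob.
- **One disagreement:** The centre of the foot's screws came out about 3 mm from the collet axis I measured. I trusted the mouth measurement, and the burr went in with no side force beyond sensor noise.

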